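# Seat the mallet in its cutout in the tool tray

## Task

The wooden tool tray on the left side of the bench has one empty cutout, shaped for one of the two striking tools that lie on the bench. Pick up the tool that matches it and lay it in the cutout the right way round, head in the wide pocket and handle in the slot, so that it lies flat and fully down on the cutout's floor. Lower it in, do not drop it, and leave the other tool where it lies.

Things in the scene. Friction and masses are not known exactly. Their poses are not given: they have to be found in the camera images.
- wood_mallet: Loose wooden mallet, 0.19 kg, lying flat: the tool that matches the cutout. 167 mm long; pale straight handle along y, 16 mm wide, 3 to 24 mm above the underside, free end at y = -83 mm; dark round head at the +y end (y = +50 to +83, x = -32 to +32, 33 mm high). Origin midway along it, level with the head's underside; centre of mass about 30 mm towards the head; z up.
- mallet_head (a point): Centre of the mallet's head: 66.5 mm along +y and 16.5 mm up from the mallet's origin. The tray lies between the robot and the mallet; the polishing motor, 190 mm tall, stands to the right of both, its left spindle tip at y = 0.15 m.
- tool_tray: Fixed tray, top 22 mm, edges 23. Origin on the bench below where the mallet's origin belongs; axes as the seated mallet's. T cutout, floor at 8 mm: head pocket x -42 to 42, y 40 to 93; handle slot x -18 to 18, y -93 to 40; finger notch x -50 to 50, y -30 to 30 (10 mm of play round the mallet). Tray spans x -94 to 60, y -118 to 118; a file fixed in it at x = -71 stands 27 mm above the bench.
- riveting_hammer: The other tool, which stays where it lies: riveting hammer, 200 mm long, thin dark handle, slim dark steel head 60 mm wide, too long for the cutout. It lies in front of the polishing motor. Origin midway along it on the underside; head at the +y end, x across the handle, z up.

How it is judged:
By the outcome, as a careful person would: the job done as asked, in the order asked, and still so for the second after the job is handed in, with the robot touching nothing.
It also fails if it takes over 32 s, if anything falls off the work surface, if the arm or the gripper's body presses on something with over 40 N, if the wrist force passes 120 N, or if a joint passes its speed limit or range.

## Robot

A 7-joint arm with a two-finger parallel gripper is mounted at the origin on a cart in front of the work surface, level with it; the furniture and walls round the work are solid. World frame = base frame: x ahead of the robot, y to its left, z up, the work surface at z = 0. Lengths are in m, angles in rad, forces in N, time in s.
With the tool pointing down it reaches from about 0.425 to 1.025 m from the base axis. Payload 9.4 kg.
Tool frame: the origin (TCP) lies between the finger pads; the fingertips stand ctrl.tip_extent ahead of it and the grasp point (between the pads) lies 6 mm ahead of it (ctrl.tip_extent is the distance from the TCP to the fingertips, in m); y points along the fingers, z is the direction in which the jaws open and shut, and the axes are right-handed (so a half turn about y gives the same grasp; the last joint's range is limited). The gripper opens to 85 mm and grips with 20 to 120 N. Pads are 22 mm wide; open, the fingers measure 114 mm over their backs; the gripper's body (76 mm by 85 mm) begins 54 mm behind the grasp point. The pads swing forward as they close: fully open they stand 13 mm farther back than shut.
Start: joints at [-1.218, 0.599, -0.003, 1.599, 0.002, 0.943, -0.08], TCP at [0.302, 0.659, 0.256] pointing down, gripper open.
Joint ranges: [-2.57, 2.57], [-0.35, 1.97], [-1.29, 1.29], [0.11, 2.56], [-1.05, 4.19], [0.11, 1.86], [-2.63, 2.63]. Speed limits (rad/s): [2.22, 2.22, 3.01, 3.01, 3.14, 3.14, 3.14].

## Interface

Orientations are given as a rotation vector (axis times angle).
In Python, from station import ctrl, imaging gives the robot as it stands.
- The arm moves only by the tool drive_tool, never from a script. Its argument "deltas" is a list of rows, each a list of 7 numbers: the shift along the tool's x, y, z scaled (see below), then the turn, a rotation vector about the tool's x, y, z scaled (see below), then the closure, from -1 (fully open) to 1 (shut). A call has exactly 8 rows; each row shifts and turns the pose as measured when the row begins, along the tool's axes as they then stand; what a row does not reach is not made up. The controller multiplies each number of a shift by 30 mm and each number of a turn by 4 degrees. A row lasts 1/12 s, in which the tool goes at most 41.7 mm and 7.16 degrees, less where a joint would pass 70% of its speed; a pose out of reach is approached as far as the arm can. A call with a number of a shift or a turn outside -1 to 1 is refused whole. A call with a gripper value outside its range is refused whole. The fingers move at their own pace and stop on an object; the grip force is fixed at half the most. Time passes only in rows, so rows that do not move let the fingers close, or fill a call up. It gives the time, the measured TCP pose, the force and the opening at its end, in the units of the state.
- ctrl.get_state(): the state, without advancing time (a new reading comes with each control period).
- imaging.grab_frame(name): name is "scene" or "side" or "wrist"; returns the picture (384x512x3 uint8, red, green, blue); there is no depth.
- imaging.calibration(name): a dict with "fx", "fy", "cx", "cy" (pixels), "dist_coeffs" ([k1, k2, p1, p2, k3] as OpenCV has them; the pictures are not rectified), "R" (3x3) and "t" (3): a world point X has camera coordinates R X + t; the wrist camera has in their place "hand_eye" (4x4, takes a point from camera to tool coordinates, whose origin is the TCP and whose axes are the tool frame's). Camera axes: x right, y down, z forward; pixel columns grow to the right and rows downward; lengths in m; the calibration is good to about 2 mm. A picture is of the moment at which its call begins: read the wrist's pose just before it. calibration takes no time and is no camera call.
- ctrl.hand_in(): hands the job in, once; it reports no verdict.
The state is a dict: "clock": time; "joints": joint angles; "joint_vel": joint speeds; "joint_efforts": joint torques, N m; "position": TCP position; "orientation": TCP orientation; "wrist_force": force on the tool from outside, world axes, zero at the start; "torque": the same for the moment, N m; "width": opening from 0.0 (shut) to 1.0 (fully open).
Only numpy, scipy, OpenCV 4.12 (cv2) and the standard library are available. Lean on these libraries where they do the work, as an engineer would, in place of code of your own. Each camera call takes 0.05 s, during which the arm holds its last target.

## Working session

There is one attempt and no reset: what is moved stays moved. The work goes in short steps, Python scripts to look and compute and a tool call to move; the robot and the scene stay as the last step left them, time stands still between calls to the robot, and variables do not carry over. Pictures are saved under pics/ and viewed, and the job is handed in when it is done.

Besides the shell and the picture viewer there is one more tool, called after ">>>" as name(argument=value, ...) on one line, values as JSON. drive_tool: Moves the arm, as the interface text tells. Its arguments: {"type":"object","properties":{"deltas":{"type":"array"}},"required":["deltas"]}

```bash
mkdir -p pics; ls
python3 - <<'E'
from station import ctrl, imaging
import cv2, numpy as np
s=ctrl.get_state(); print({k:np.round(v,4).tolist() for k,v in s.items()}, ctrl.tip_extent)
for n in ["scene","side","wrist"]:
    im=imaging.grab_frame(n); cv2.imwrite(f"pics/{n}0.png",im[:,:,::-1])
    c=imaging.calibration(n); print(n,{k:np.round(v,4).tolist() for k,v in c.items()})
E
```

```text
pics
{'clock': 0.0, 'joints': [-1.2177, 0.6001, -0.0026, 1.6001, 0.0018, 0.9429, -0.0798], 'joint_vel': [-0.0, -0.0015, -0.0, 0.0002, 0.0015, -0.0005, -0.001], 'joint_efforts': [0.0021, -77.6442, 1.5656, -25.8003, 0.0123, 0.0089, -0.0], 'position': [0.3019, 0.6587, 0.2554], 'orientation': [-1.546, 0.3373, -0.3369], 'wrist_force': [0.0686, 0.0644, 0.5744], 'torque': [0.0003, 0.0256, -0.0294], 'width': 0.9976} 0.025
scene {'fx': 430.9521, 'fy': 430.9521, 'cx': 259.5269, 'cy': 194.4609, 'dist_coeffs': [-0.0361, 0.0, 0.0, 0.0, 0.0], 'R': [[-0.5083, -0.8609, -0.0215], [-0.4234, 0.2716, -0.8643], [0.7499, -0.4302, -0.5026]], 't': [0.3538, 0.2337, 0.9149]}
side {'fx': 429.9642, 'fy': 429.9642, 'cx': 256.4887, 'cy': 187.4988, 'dist_coeffs': [-0.1511, 0.0, 0.0, 0.0, 0.0], 'R': [[0.4369, -0.8995, -0.0048], [-0.5774, -0.2763, -0.7683], [0.6897, 0.3384, -0.6401]], 't': [-0.1215, 0.36, 0.8772]}
wrist {'fx': 267.1465, 'fy': 267.1465, 'cx': 256.8034, 'cy': 191.4972, 'dist_coeffs': [-0.0466, 0.0, 0.0, 0.0, 0.0], 'hand_eye': [[0.0, 0.9591, 0.283, -0.0724], [0.0003, -0.283, 0.9591, -0.1183], [1.0, 0.0001, -0.0003, -0.0007], [0.0, 0.0, 0.0, 1.0]]}
```

View pics/scene0.png

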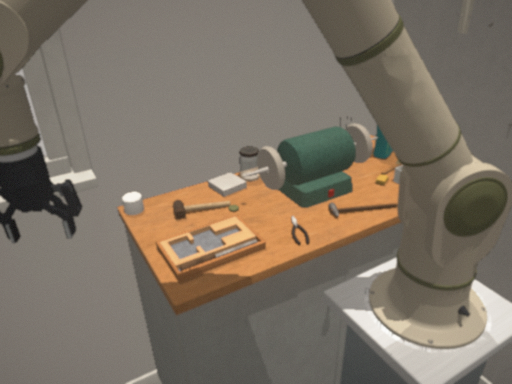

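View pics/side0.png

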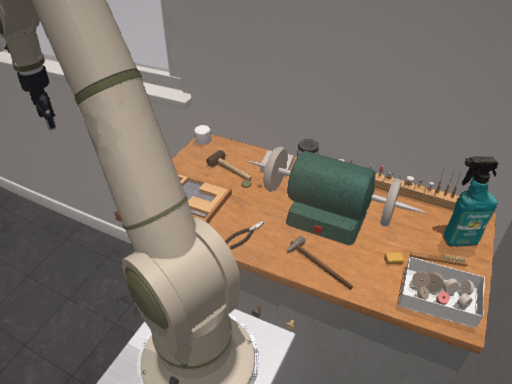

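View pics/wrist0.png

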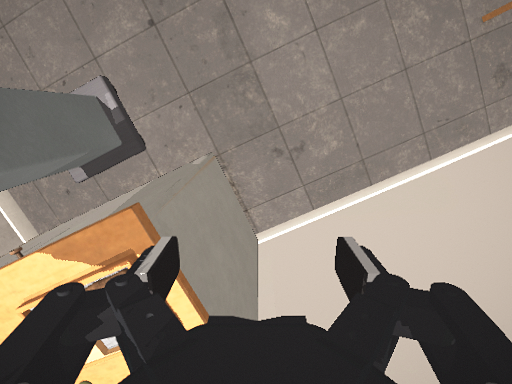

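The scene view shows the mallet, with its head near (180,209) and its handle end near (230,206). The tray is around (210,245) and the motor is to the right of both. The side view shows the mallet head near (214,160). Next I'll zoom in.

Run:
```python
import cv2
a=cv2.imread("pics/scene0.png")[180:290,110:310]; cv2.imwrite("pics/scene0z.png",cv2.resize(a,None,fx=4,fy=4,interpolation=cv2.INTER_CUBIC))
a=cv2.imread("pics/side0.png")[120:240,110:300]; cv2.imwrite("pics/side0z.png",cv2.resize(a,None,fx=4,fy=4,interpolation=cv2.INTER_CUBIC))
```

```text
(no output)
```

View pics/scene0z.png

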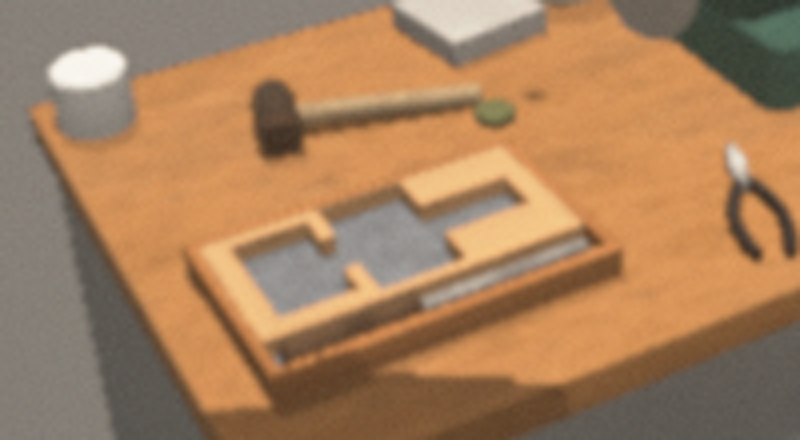

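View pics/side0z.png

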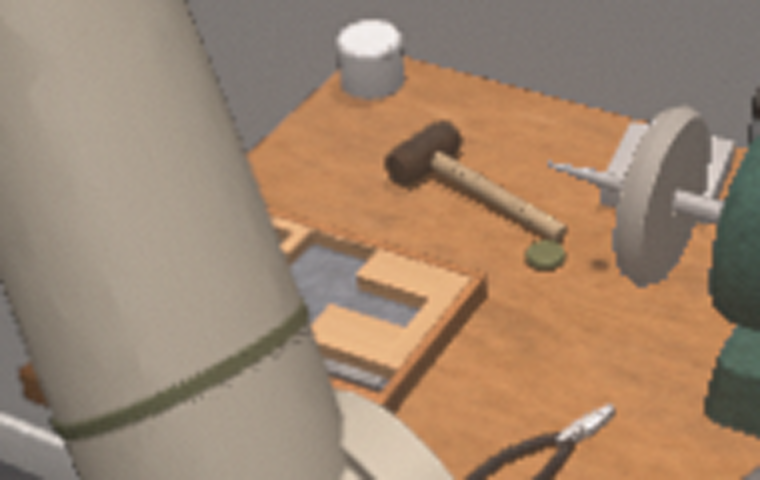

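```bash
cat > h.py <<'E'
import numpy as np, cv2
from scipy.spatial.transform import Rotation as Ro
from station import ctrl, imaging
def cam(name,st=None):
    c=imaging.calibration(name); K=np.array([[c['fx'],0,c['cx']],[0,c['fy'],c['cy']],[0,0,1]]); d=np.array(c['dist_coeffs'],float)
    if name!='wrist':
        R=np.array(c['R']);t=np.array(c['t'])
    else:
        H=np.array(c['hand_eye']); T=np.eye(4);T[:3,:3]=Ro.from_rotvec(st['orientation']).as_matrix();T[:3,3]=st['position']
        M=np.linalg.inv(T@H); R=M[:3,:3];t=M[:3,3]
    return K,d,R,t
def ray(C,px):
    K,d,R,t=C
    u=cv2.undistortPoints(np.array(px,float).reshape(-1,1,2),K,d).reshape(-1,2)
    D=np.c_[u,np.ones(len(u))]@R
    return -R.T@t,D
def onz(C,px,z):
    o,D=ray(C,px); z=np.broadcast_to(z,len(D))
    return o+D*((z-o[2])/D[:,2])[:,None]
def proj(C,X):
    K,d,R,t=C
    return cv2.projectPoints(np.array(X,float).reshape(-1,3),cv2.Rodrigues(R)[0],t,K,d)[0].reshape(-1,2)
E
python3 - <<'E'
from h import *
C=cam('scene'); f=lambda p:np.array(p,float)/4+[110-.375,180-.375]
print('scene rim', onz(C,f([[188,250],[500,148],[620,255],[278,370]]),.023).round(3).tolist())
print('mallet head ends, grip end',onz(C,f([[270,85],[280,130],[478,90]]),[.025,.025,.024]).round(3).tolist())
S=cam('side'); g=lambda p:np.array(p,float)/4+[110-.375,120-.375]
print('side mallet', onz(S,g([[445,130],[400,165],[562,232]]),[.025,.025,.02]).round(3).tolist())
print('tray corner',onz(S,g([[487,282],[390,395]]),.023).round(3).tolist())
s=ctrl.get_state(); print(Ro.from_rotvec(s['orientation']).as_matrix().round(3))
E
```

```text
scene rim [[0.491, 0.423, 0.023], [0.49, 0.201, 0.023], [0.341, 0.194, 0.023], [0.351, 0.417, 0.023]]
mallet head ends, grip end [[0.652, 0.305, 0.025], [0.59, 0.322, 0.025], [0.565, 0.179, 0.024]]
side mallet [[0.644, 0.308, 0.025], [0.586, 0.316, 0.025], [0.571, 0.164, 0.02]]
tray corner [[0.491, 0.185, 0.023], [0.357, 0.188, 0.023]]
[[ 0.909 -0.     0.417]
 [-0.417 -0.001  0.909]
 [ 0.    -1.    -0.001]]
```

>>> drive_tool(deltas=[[1,0,-0.55,0,0,0,0],[1,0,-0.55,0,0,0,0],[1,0,-0.55,0,0,0,0],[1,0,-0.55,0,0,0,0],[1,0,-0.55,0,0,0,0],[1,0,-0.55,0,0,0,0],[1,0,-0.55,0,0,0,0],[1,0,-0.55,0,0,0,0]])

```text
clock: 0.82
position: [0.4625, 0.439, 0.2511]
orientation: [-1.548, 0.329, -0.318]
wrist_force: [0.5, -0.1, 0.4]
width: 0.501
```

>>> drive_tool(deltas=[[0.9,0,-0.15,0,1,0,0],[0.9,0,-0.15,0,1,0,0],[0.9,0,-0.15,0,1,0,0],[0.9,0,-0.15,0,1,0,0],[0.9,0,-0.15,0,1,0,0],[0.9,0,-0.15,0,1,0,0],[0.9,0,-0.15,0,1,0,0],[0.9,0,-0.15,0,1,0,0]])

```text
clock: 1.48
position: [0.6158, 0.2673, 0.249]
orientation: [-1.434, 0.783, -0.773]
wrist_force: [0.0, 0.2, 0.2]
width: 0.497
```

>>> drive_tool(deltas=[[0,0,0,0,1,0,0],[0,0,0,0,1,0,0],[0,0,0,0,1,0,0],[0,0,0,0,1,0,0],[0,0,0,0,1,0,0],[0,0,0,0,1,0,0],[0,0,0,0,1,0,0],[0,0,0,0,1,0,0]])

```text
clock: 2.15
position: [0.62, 0.255, 0.2471]
orientation: [-1.209, 1.233, -1.232]
wrist_force: [0.2, -0.5, 1.4]
width: 0.503
```

Run:
```python
from h import *
s=ctrl.get_state(); print(s['clock'],np.round(s['position'],4),np.round(s['joints'],3)); print(Ro.from_rotvec(s['orientation']).as_matrix().round(3))
im=imaging.grab_frame('wrist'); cv2.imwrite('pics/w1.png',im[:,:,::-1])
import json; json.dump({k:np.array(v).tolist() for k,v in s.items()},open('w1.json','w'))
im=imaging.grab_frame('scene'); cv2.imwrite('pics/s1.png',im[:,:,::-1])
```

```text
2.15 [0.62   0.255  0.2471] [-0.688  0.564  0.33   1.748 -0.222  0.879 -0.289]
[[-0.029 -0.01   1.   ]
 [-1.    -0.009 -0.029]
 [ 0.009 -1.    -0.01 ]]
```

View pics/w1.png

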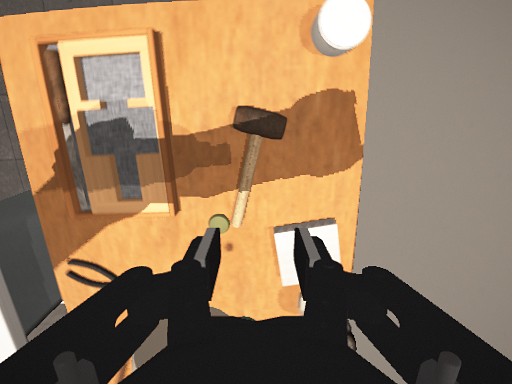

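View pics/s1.png

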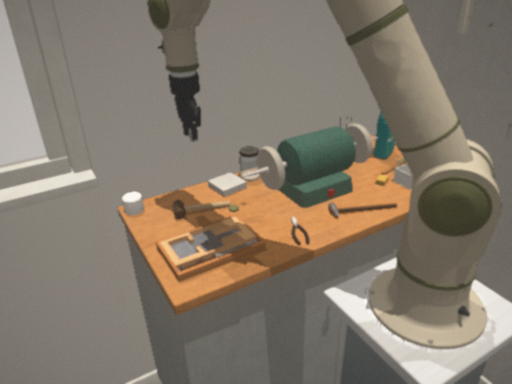

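The wrist view shows the whole mallet, with its head around (260,122) and its handle end at about (237,226). It also shows the whole tray at the upper left. I'll zoom in to get exact pixels.

Run:
```python
import cv2
a=cv2.imread("pics/w1.png"); 
cv2.imwrite("pics/w1a.png",cv2.resize(a[20:225,30:190],None,fx=2.9,fy=2.9,interpolation=cv2.INTER_CUBIC))
cv2.imwrite("pics/w1b.png",cv2.resize(a[95:240,195:305],None,fx=4,fy=4,interpolation=cv2.INTER_CUBIC))
```

```text
(no output)
```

View pics/w1a.png

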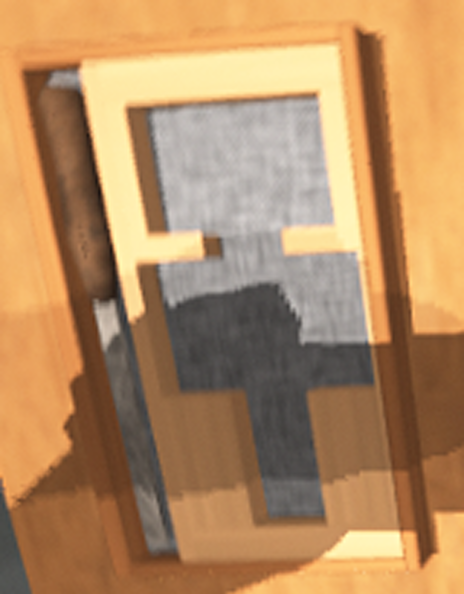

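View pics/w1b.png

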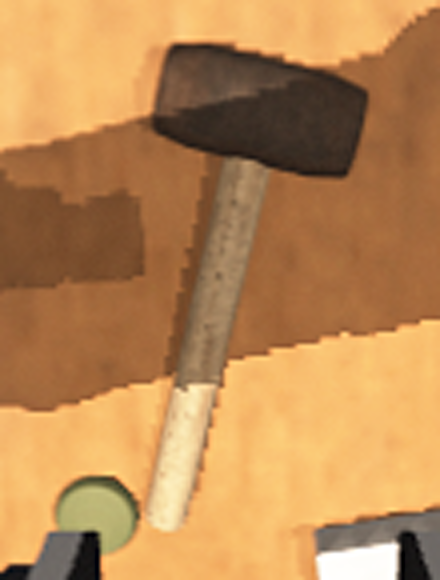

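```bash
cat > fit.py <<'E'
from h import *
import json
def fit2(m,w):
    m=np.array(m,float);w=np.array(w)[:,:2]; mc=m.mean(0);wc=w.mean(0)
    h=(m-mc).T@(w-wc); a=np.arctan2(h[0,1]-h[1,0],h[0,0]+h[1,1]); R=np.array([[np.cos(a),-np.sin(a)],[np.sin(a),np.cos(a)]])
    t=wc-R@mc; return a,t,(w-(m@R.T+t))
E
python3 - <<'E'
from fit import *
s=json.load(open('w1.json')); C=cam('wrist',s)
z=lambda p,sc,o:np.array(p,float)/sc+np.array(o)-.5+.5/sc
T=[(126,106,-42,93),(320,92,42,93),(137,237,-42,40),(203,233,-18,40),(206,256,-18,30),(282,230,18,40),(284,254,18,30),(375,384,50,-30),(310,390,18,-30),(325,522,18,-93),(253,523,-18,-93),(245,392,-18,-30),(162,393,-50,-30)]
T=np.array(T,float); w=onz(C,z(T[:,:2],2.9,(30,20)),.022)
a,t,r=fit2(T[:,2:]/1000,w); print('tray',np.degrees(a),t,'\n',(r*1000).round(1).tolist())
# mallet
P=np.array([(170,43),(368,95),(348,178),(155,125),(218,160),(150,515),(268,170),(187,520),(167,528)],float)
w=onz(C,z(P,4,(195,95)),[.0165]*4+[.0135]*5)
print((w[:,:2]*1000).round(1).tolist())
hc=w[:4,:2].mean(0); end=w[8,:2]; mid1=(w[4]+w[6])[:2]/2; mid2=(w[5]+w[7])[:2]/2
for p,q in ((hc,end),(mid1,mid2)):
    d=p-q; print('len',np.linalg.norm(d)*1000,'yaw',np.degrees(np.arctan2(-d[0],d[1])))
d=hc-end;d/=np.linalg.norm(d); print('origin from head',hc-.0665*d,'from end',end+.0833*d, 'headwidth',np.linalg.norm(w[0]-w[1]),np.linalg.norm(w[2]-w[3]))
E
```

```text
tray 0.40907751712102425 [0.4411664 0.3078231] 
 [[0.7, -1.1], [0.3, -1.1], [-5.3, -0.4], [0.8, -0.4], [0.3, 0.0], [-0.1, -1.1], [-0.8, -0.9], [-0.6, 1.6], [1.3, 0.1], [-1.9, 0.4], [-1.2, 1.0], [6.9, 0.4], [-0.4, 1.6]]
[[594.7, 334.3], [656.4, 316.8], [650.0, 291.0], [588.7, 309.4], [608.2, 297.6], [579.3, 173.7], [624.3, 294.0], [592.5, 171.5], [585.1, 168.5]]
len 149.0949288308245 yaw -14.484156313569555
len 126.87418722318408 yaw -13.851793324583316
origin from head [0.60580153 0.24850254] from end [0.60597788 0.2491852 ] headwidth 0.06411361174285266 0.06397134622873445
```

Run:
```python
from fit import *
s=json.load(open('w1.json')); C=cam('wrist',s)
z=lambda p,sc,o:np.array(p,float)/sc+np.array(o)-.5+.5/sc
print('rim wrist',onz(C,z([(357,27),(415,568),(120,570),(20,50)],2.9,(30,20)),.023).round(4).tolist())
T=np.array([(-42,93),(42,93),(42,40),(18,40),(18,30),(50,30),(50,-30),(18,-30),(18,-93),(-18,-93),(-18,-30),(-50,-30),(-50,30),(-18,30),(-18,40),(-42,40)])/1000
for nm,pic,(x0,y0,x1,y1) in (('scene','pics/scene0.png',(110,180,310,290)),('side','pics/side0.png',(110,120,300,240))):
    Cc=cam(nm); im=cv2.resize(cv2.imread(pic)[y0:y1,x0:x1],None,fx=4,fy=4,interpolation=cv2.INTER_CUBIC)
    for t,col in (((.4412,.3078),(0,0,255)),((.435,.306),(255,0,0))):
        a=np.radians(.4);R=np.array([[np.cos(a),-np.sin(a)],[np.sin(a),np.cos(a)]])
        X=np.c_[T@R.T+t,np.full(len(T),.022)]
        p=(proj(Cc,X)-[x0-.375,y0-.375])*4
        cv2.polylines(im,[p.round().astype(int)],True,col,1)
    cv2.imwrite(f'pics/chk_{nm}.png',im)
```

```text
rim wrist [[0.5014, 0.4229, 0.023], [0.4986, 0.1915, 0.023], [0.3509, 0.1933, 0.023], [0.3576, 0.4238, 0.023]]
```

View pics/chk_scene.png

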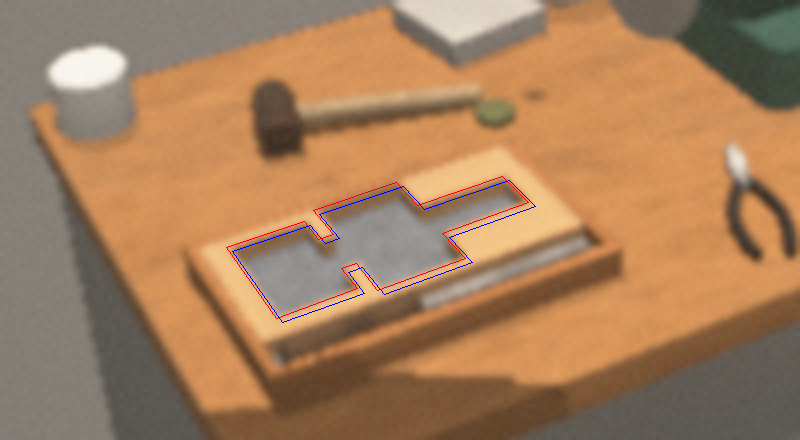

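View pics/chk_side.png

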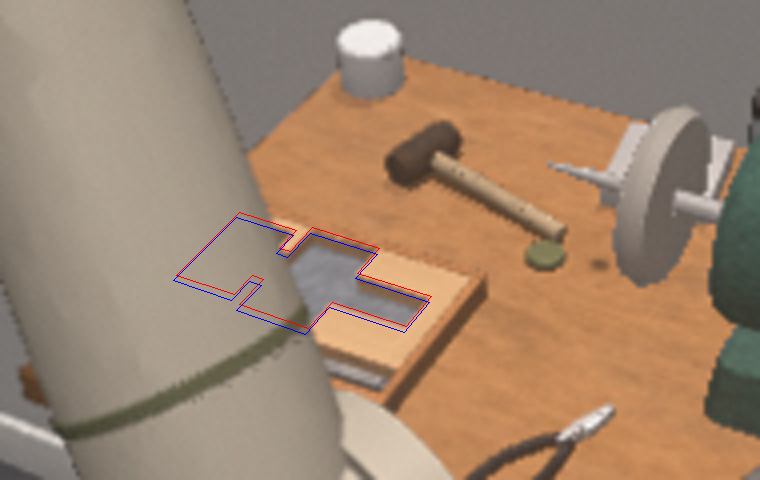

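```bash
cat > plan.py <<'E'
from h import *
def plan(pos,yaw_deg):
    """target tcp pos, yaw of mallet-y direction (tool x = -mallet y), tool y down"""
    s=ctrl.get_state(); R=Ro.from_rotvec(s['orientation']); a=np.radians(yaw_deg)
    z=np.array([np.cos(a),np.sin(a),0]);y=np.array([0,0,-1.]);x=np.cross(y,z)
    Rt=Ro.from_matrix(np.c_[x,y,z])
    d=np.array(pos)-s['position']
    print('clk',round(s['clock'],2),'pos',np.round(s['position'],4),'w',round(s['width'],3),'F',np.round(s['wrist_force'],1))
    print('shift units in current frame',(R.inv().apply(d)/.03).round(2),'in target frame',(Rt.inv().apply(d)/.03).round(2),'turn units',(np.degrees((R.inv()*Rt).as_rotvec())/4).round(2))
E
python3 -c "
from plan import *
plan((.609,.2605,.08),-14.2)"
```

```text
clk 2.25 pos [0.6199 0.2552 0.247 ] w 0.502 F [0.7 0.6 0.5]
shift units in current frame [-0.22  5.57 -0.32] in target frame [-0.08  5.57 -0.4 ] turn units [0.12 3.18 0.14]
```

>>> drive_tool(deltas=[[-0.05,0.3,-0.1,0.03,0.8,0.03,0],[-0.05,0.5,-0.1,0.03,0.8,0.03,0],[-0.03,0.9,-0.1,0.03,0.8,0.03,0],[-0.03,0.9,-0.1,0.03,0.8,0.03,0],[0,0.9,0,0,0,0,0],[0,0.9,0,0,0,0,0],[0,0.7,0,0,0,0,0],[0,0.3,0,0,0,0,0]])

```text
clock: 2.92
position: [0.61, 0.2631, 0.0822]
orientation: [-1.08, 1.378, -1.381]
wrist_force: [-0.7, 0.2, 0.1]
width: 0.503
```

Run:
```python
from plan import *
plan((.609,.2605,.032),-14.2)
s=ctrl.get_state(); im=imaging.grab_frame('wrist'); cv2.imwrite('pics/w2.png',im[:,:,::-1])
import json; json.dump({k:np.array(v).tolist() for k,v in s.items()},open('w2.json','w'))
im=imaging.grab_frame('scene')[100:290,80:330]; cv2.imwrite('pics/s2.png',cv2.resize(im[:,:,::-1],None,fx=3,fy=3))
```

```text
clk 2.92 pos [0.61   0.2631 0.0822] w 0.503 F [-0.7  0.2  0.1]
shift units in current frame [ 0.1   1.67 -0.02] in target frame [ 0.09  1.67 -0.01] turn units [-0.09  0.17 -0.06]
```

View pics/w2.png

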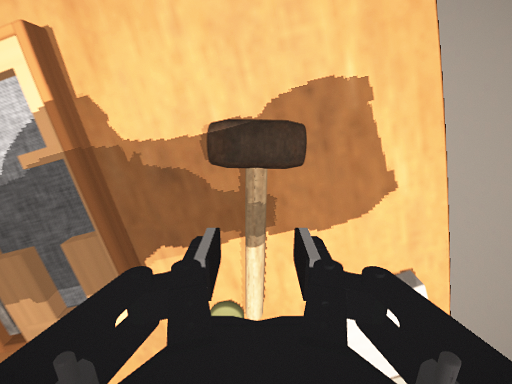

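View pics/s2.png

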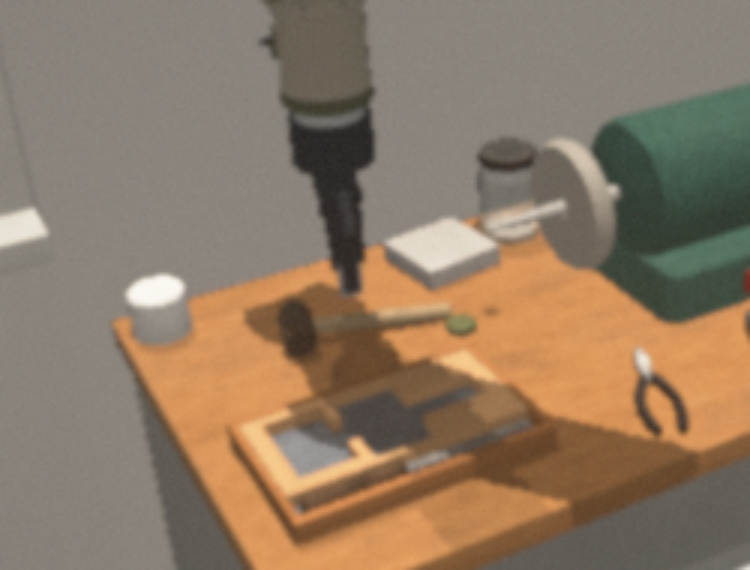

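The wrist view shows the handle centred between the jaws at column 256 and upright in the image. I'll go down to TCP z of about 32 mm and check the force.

>>> drive_tool(deltas=[[0.03,0.4,0,-0.03,0.06,-0.02,0],[0.03,0.4,0,-0.03,0.06,-0.02,0],[0.03,0.3,0,-0.03,0.06,-0.02,0],[0,0.25,0,0,0,0,0],[0,0.15,0,0,0,0,0],[0,0.15,0,0,0,0,0],[0,0,0,0,0,0,0],[0,0,0,0,0,0,0]])

```text
clock: 3.68
position: [0.6131, 0.261, 0.034]
orientation: [-1.074, 1.388, -1.389]
wrist_force: [0.8, 0.8, 0.1]
width: 0.503
```

Run:
```python
from plan import *
plan((.609,.2605,.031),-14.2)
s=ctrl.get_state(); im=imaging.grab_frame('wrist'); cv2.imwrite('pics/w3.png',im[:,:,::-1])
im=imaging.grab_frame('scene')[160:240,150:250]; cv2.imwrite('pics/s3.png',cv2.resize(im[:,:,::-1],None,fx=6,fy=6,interpolation=cv2.INTER_CUBIC))
```

```text
clk 3.68 pos [0.6131 0.261  0.034 ] w 0.503 F [0.8 0.8 0.1]
shift units in current frame [ 0.05  0.1  -0.13] in target frame [ 0.05  0.1  -0.13] turn units [-0.07 -0.02 -0.07]
```

View pics/w3.png

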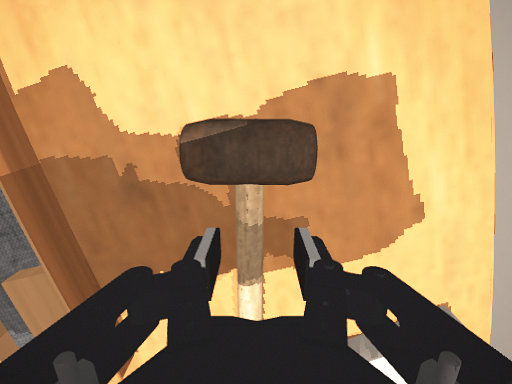

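View pics/s3.png

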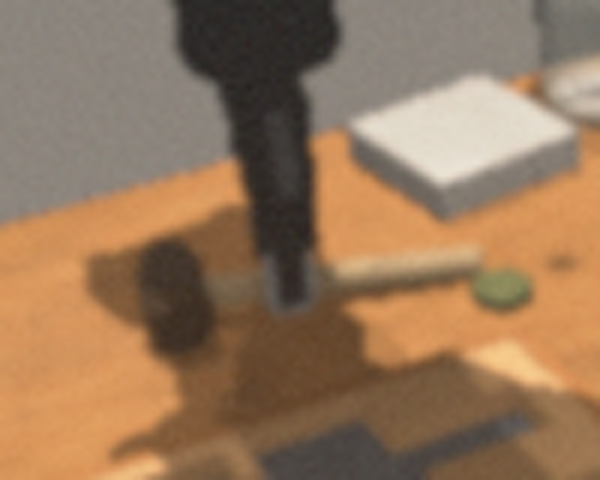

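Run:
```python
from h import *
C=cam('scene')
for off in (.021,.029):
  for z in (0,.004,.008,.012,.016): print(off,z,((proj(C,[.613-.97*off,.261+.245*off,z])[0]-[150-.42,160-.42])*6).round(1))
```

```text
0.021 0 [293.2 323.6]
0.021 0.004 [292.4 316.6]
0.021 0.008 [291.6 309.5]
0.021 0.012 [290.8 302.5]
0.021 0.016 [290.1 295.4]
0.029 0 [295.9 332.1]
0.029 0.004 [295.1 325.1]
0.029 0.008 [294.4 318.1]
0.029 0.012 [293.6 311. ]
0.029 0.016 [292.8 303.9]
```

>>> drive_tool(deltas=[[0.03,0.05,-0.08,-0.04,0,-0.04,0],[0.02,0.05,-0.06,-0.03,0,-0.03,0],[0,0,0,0,0,0,0.4],[0,0,0,0,0,0,0.7],[0,0,0,0,0,0,1],[0,0,0,0,0,0,1],[0,0,0,0,0,0,1],[0,0,0,0,0,0,1]])

```text
clock: 4.45
position: [0.6087, 0.2611, 0.0325]
orientation: [-1.08, 1.389, -1.39]
wrist_force: [0.5, 0.8, 0.0]
width: 0.152
```

Run:
```python
from plan import *
plan((.609,.2605,.131),-14.2)
s=ctrl.get_state(); print(np.round(s['torque'],2))
```

```text
clk 4.45 pos [0.6087 0.2611 0.0325] w 0.152 F [0.5 0.8 0. ]
shift units in current frame [ 0.01 -3.28  0.02] in target frame [ 0.02 -3.28  0.01] turn units [-0.02 -0.01 -0.01]
[ 0.   -0.   -0.03]
```

>>> drive_tool(deltas=[[0,0,0,0,0,0,1],[0,-0.1,0,0,0,0,1],[0,-0.2,0,0,0,0,1],[0,-0.3,0,0,0,0,1],[0,-0.4,0,0,0,0,1],[0,-0.6,0,0,0,0,1],[0,-0.6,0,0,0,0,1],[0,-0.3,0,0,0,0,1]])

```text
clock: 5.12
position: [0.6071, 0.2602, 0.1115]
orientation: [-1.085, 1.392, -1.39]
wrist_force: [0.4, 0.5, -1.3]
width: 0.151
```

Run:
```python
from plan import *
plan((.609,.2605,.131),-14.2)
s=ctrl.get_state(); print(np.round(s['torque'],2))
im=imaging.grab_frame('wrist'); cv2.imwrite('pics/w4.png',im[:,:,::-1])
im=imaging.grab_frame('scene')[140:260,120:280]; cv2.imwrite('pics/s4.png',cv2.resize(im[:,:,::-1],None,fx=5,fy=5,interpolation=cv2.INTER_CUBIC))
```

```text
clk 5.12 pos [0.6071 0.2602 0.1115] w 0.151 F [ 0.4  0.5 -1.3]
shift units in current frame [-0.02 -0.65  0.06] in target frame [-0.03 -0.65  0.06] turn units [ 0.04 -0.02  0.04]
[-0.07 -0.02 -0.03]
```

View pics/w4.png

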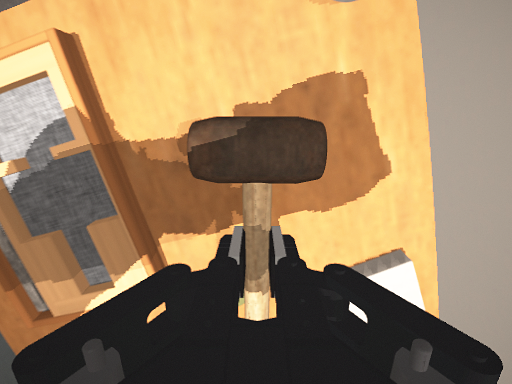

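View pics/s4.png

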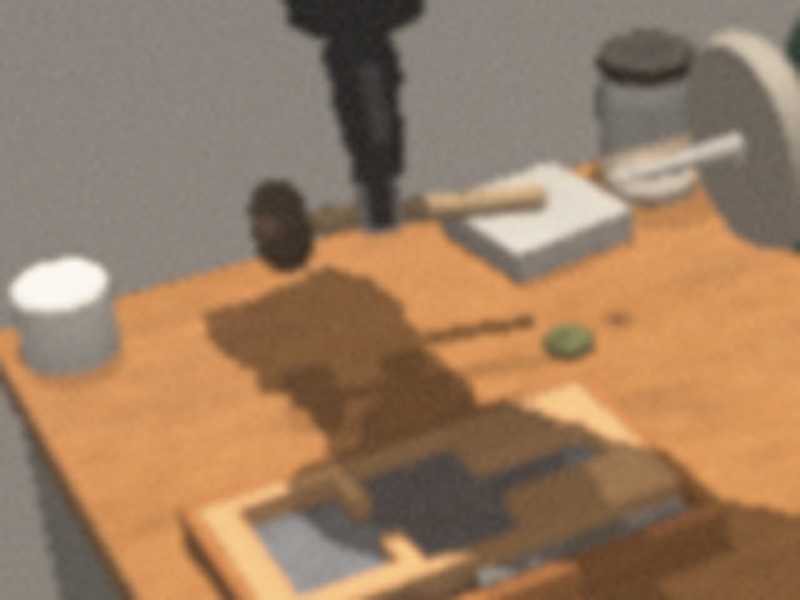

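Run:
```python
from plan import *
s=ctrl.get_state(); C=cam('wrist',s)
p=onz(C,[[258,151],[189,150],[327,150]],s['position'][2]-.016); R=Ro.from_rotvec(s['orientation']).as_matrix()
print('head in tool (expect x -54, z 0):',((p-s['position'])@R*1000).round(1).tolist())
plan((.438,.3194,.11),0.4)
```

```text
head in tool (expect x -54, z 0): [[-53.0, 15.9, 0.1], [-53.5, 16.0, -34.6], [-53.5, 15.9, 34.8]]
clk 5.22 pos [0.6075 0.2605 0.1112] w 0.149 F [ 0.4 -0.3 -1.7]
shift units in current frame [-0.51  0.05 -5.96] in target frame [-2.    0.04 -5.64] turn units [ 0.03 -3.66  0.02]
```

>>> drive_tool(deltas=[[-0.1,0,-0.4,0,-0.4,0,1],[-0.12,0,-0.8,0,-0.5,0,1],[-0.12,0,-0.9,0,-0.5,0,1],[-0.15,0,-0.9,0,-0.5,0,1],[-0.2,0,-0.9,0,-0.5,0,1],[-0.2,0,-0.9,0,-0.5,0,1],[-0.2,0,-0.6,0,-0.5,0,1],[-0.1,0,-0.3,0,-0.2,0,1]])

```text
clock: 5.88
position: [0.4308, 0.3189, 0.1068]
orientation: [-1.228, 1.194, -1.194]
wrist_force: [-0.3, 0.7, -1.8]
width: 0.152
```

Run:
```python
from plan import *
plan((.438,.3194,.08),0.4)
s=ctrl.get_state(); print(np.round(s['joints'],2))
import json; json.dump({k:np.array(v).tolist() for k,v in s.items()},open('w5.json','w'))
im=imaging.grab_frame('wrist'); cv2.imwrite('pics/w5.png',im[:,:,::-1])
im=imaging.grab_frame('scene')[140:300,90:300]; cv2.imwrite('pics/s5.png',cv2.resize(im[:,:,::-1],None,fx=3.7,fy=3.7,interpolation=cv2.INTER_CUBIC))
```

```text
clk 5.88 pos [0.4308 0.3189 0.1068] w 0.152 F [-0.3  0.7 -1.8]
shift units in current frame [-0.02  0.89  0.24] in target frame [-0.02  0.89  0.24] turn units [0.08 0.22 0.07]
[-0.9   0.61  0.22  2.16 -0.33  0.41 -0.39]
```

View pics/w5.png

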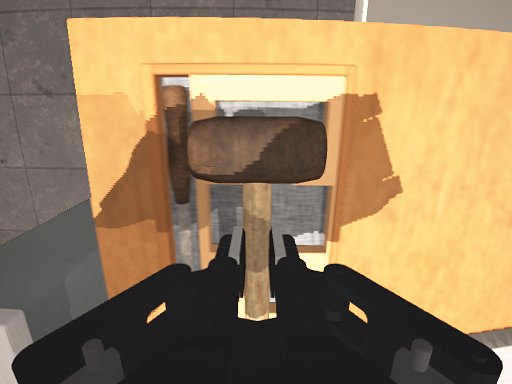

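View pics/s5.png

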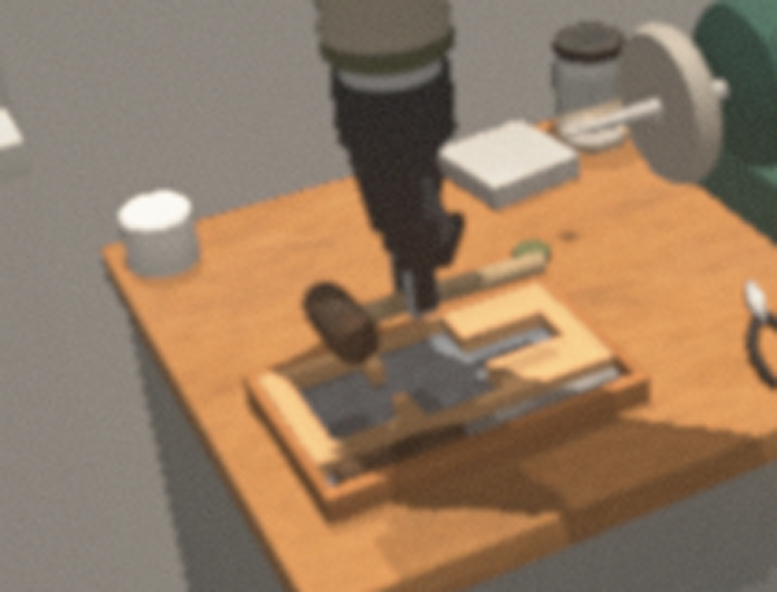

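Run:
```python
import cv2
a=cv2.imread("pics/w5.png")[55:255,140:370]; cv2.imwrite("pics/w5z.png",cv2.resize(a,None,fx=3,fy=3,interpolation=cv2.INTER_CUBIC))
```

```text
(no output)
```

View pics/w5z.png

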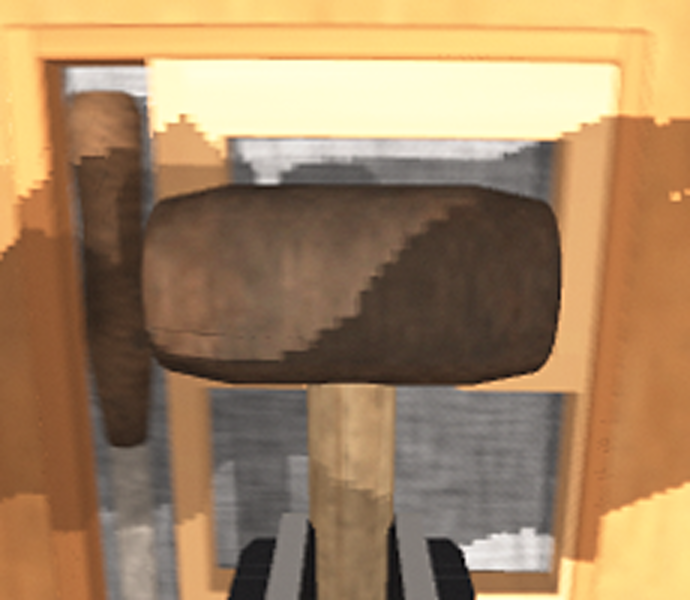

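Run:
```python
from fit import *
s=json.load(open('w5.json')); C=cam('wrist',s)
z=lambda p,sc,o:np.array(p,float)/sc+np.array(o)-.5+.5/sc
T=np.array([(226,138,-42,93),(566,138,42,93),(208,390,-50,30),(578,390,50,30),(215,592,-50,-30),(560,592,50,-30)],float)
w=onz(C,z(T[:,:2],3,(140,55)),.022); print((w*1000).round(1).tolist())
a,t,r=fit2(T[:,2:]/1000,w); print('tray',np.degrees(a),t,'\n',(r*1000).round(1).tolist())
w=onz(C,z([(648,28),(3,28)],3,(140,55)),.023);print('rim',w.round(4))
```

```text
[[397.6, 397.9, 22.0], [479.5, 399.9, 22.0], [391.5, 334.7, 22.0], [488.7, 337.1, 22.0], [391.7, 275.0, 22.0], [489.9, 277.5, 22.0]]
tray 1.213437926866194 [0.44048094 0.30600904] 
 [[1.0, -0.2], [-1.0, -0.0], [1.7, -0.2], [-1.1, -0.0], [0.6, 0.1], [-1.2, 0.4]]
rim [[0.4963 0.425  0.023 ]
 [0.3456 0.422  0.023 ]]
```

```bash
python3 -c "
from plan import *
plan((.4388,.319,.06),0.8)"
```

```text
clk 5.98 pos [0.4317 0.3188 0.1069] w 0.148 F [ 0.6  0.5 -1.3]
shift units in current frame [-0.01  1.56  0.25] in target frame [-0.    1.56  0.24] turn units [0.08 0.1  0.07]
```

>>> drive_tool(deltas=[[0,0,0.1,0.03,0.04,0.03,1],[0,0.1,0.1,0.03,0.04,0.03,1],[0,0.3,0.05,0.02,0.02,0.01,1],[0,0.4,0,0,0,0,1],[0,0.3,0,0,0,0,1],[0,0.25,0,0,0,0,1],[0,0.1,0,0,0,0,1],[0,0,0,0,0,0,1]])

```text
clock: 6.65
position: [0.4469, 0.3163, 0.058]
orientation: [-1.207, 1.202, -1.209]
wrist_force: [-0.0, -0.5, -1.4]
width: 0.147
```

Run:
```python
from plan import *
plan((.4388,.319,.0405),0.8)
im=imaging.grab_frame('wrist'); cv2.imwrite('pics/w6.png',im[:,:,::-1])
im=imaging.grab_frame('scene')[180:300,110:290]; cv2.imwrite('pics/s6.png',cv2.resize(im[:,:,::-1],None,fx=4.4,fy=4.4,interpolation=cv2.INTER_CUBIC))
```

```text
clk 6.65 pos [0.4469 0.3163 0.058 ] w 0.147 F [-0.  -0.5 -1.4]
shift units in current frame [-0.09  0.58 -0.27] in target frame [-0.09  0.58 -0.27] turn units [-0.08 -0.15  0.  ]
```

View pics/w6.png

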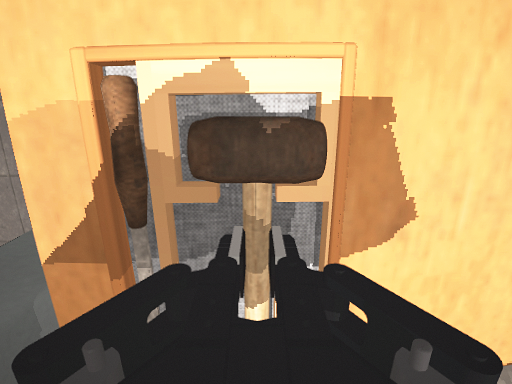

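View pics/s6.png

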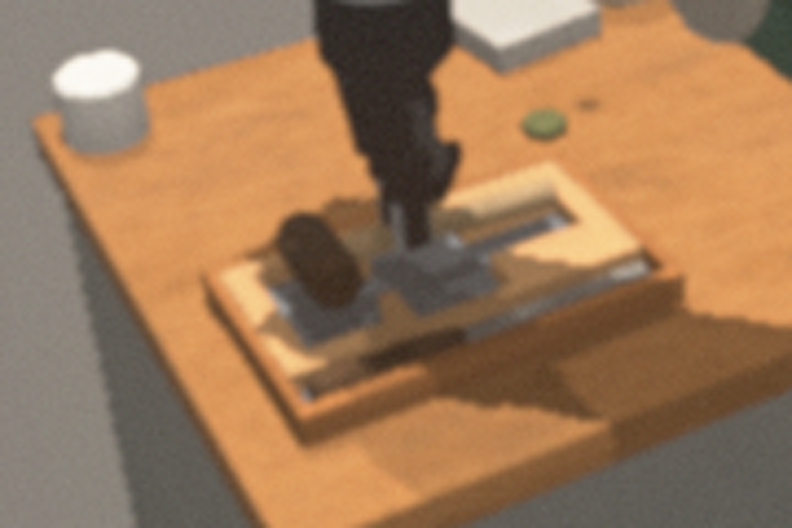

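>>> drive_tool(deltas=[[-0.04,0,-0.1,-0.03,-0.05,0,1],[-0.03,0,-0.1,-0.03,-0.05,0,1],[-0.02,0,-0.07,-0.02,-0.05,0,1],[0,0,0,0,0,0,1],[0,0,0,0,0,0,1],[0,0,0,0,0,0,1],[0,0,0,0,0,0,1],[0,0,0,0,0,0,1]])

```text
clock: 7.42
position: [0.4382, 0.3207, 0.061]
orientation: [-1.213, 1.196, -1.196]
wrist_force: [0.4, -0.2, -2.8]
width: 0.15
```

Run:
```python
from plan import *
plan((.4388,.319,.0405),0.8)
import json; s=ctrl.get_state(); json.dump({k:np.array(v).tolist() for k,v in s.items()},open('w7.json','w'))
im=imaging.grab_frame('wrist'); cv2.imwrite('pics/w7.png',im[:,:,::-1]); cv2.imwrite("pics/w7z.png",cv2.resize(im[35:275,60:370,::-1],None,fx=2.5,fy=2.5,interpolation=cv2.INTER_CUBIC))
```

```text
clk 7.42 pos [0.4382 0.3207 0.061 ] w 0.15 F [ 0.4 -0.2 -2.8]
shift units in current frame [0.06 0.68 0.02] in target frame [0.06 0.68 0.02] turn units [-0.04  0.04 -0.04]
```

View pics/w7z.png

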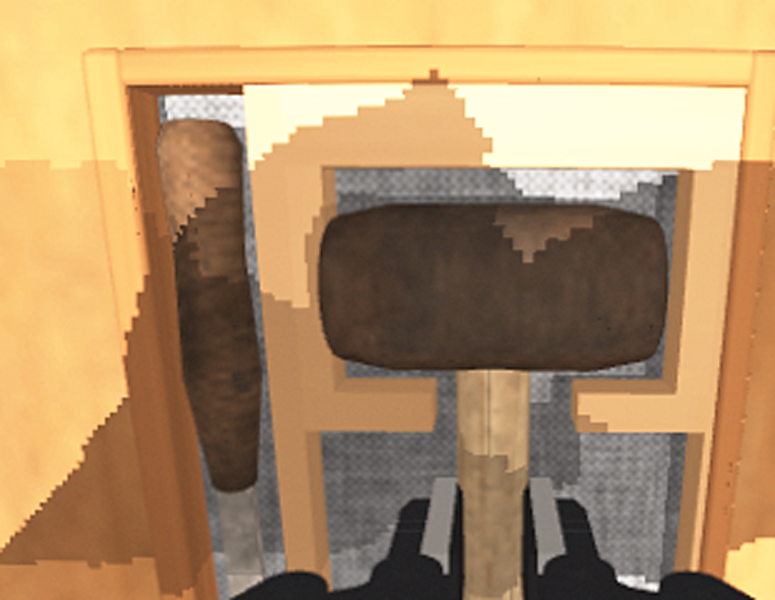

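Run:
```python
from fit import *
s=json.load(open('w7.json')); C=cam('wrist',s)
z=lambda p,sc,o:np.array(p,float)/sc+np.array(o)-.5+.5/sc
T=np.array([(323,167,-42,93),(690,169,42,93),(436,432,-18,30),(577,432,18,30),(322,432,-50,30),(702,432,50,30),(574,380,18,40),(436,378,-18,40)],float)
w=onz(C,z(T[:,:2],2.5,(60,35)),.022); print((w[:,:2]*1000).round(1).tolist())
a,t,r=fit2(T[:,2:]/1000,w); print('tray',np.degrees(a),t,'\n',(r*1000).round(1).tolist())
```

```text
[[398.0, 398.1], [480.8, 399.1], [423.1, 335.3], [458.4, 335.8], [394.5, 334.8], [489.9, 336.3], [456.9, 349.3], [423.2, 349.2]]
tray 1.1399879943558762 [0.44155526 0.30649298] 
 [[0.3, -0.6], [-0.9, -1.2], [0.1, -0.9], [-0.6, -1.0], [3.5, -0.7], [-1.1, -1.2], [-1.8, 2.5], [0.4, 3.1]]
```

>>> drive_tool(deltas=[[0.03,0.05,0.03,-0.02,0,-0.02,1],[0.03,0.1,0.02,-0.02,0,-0.02,1],[0,0.15,0,0,0,0,1],[0,0.12,0,0,0,0,1],[0,0.08,0,0,0,0,1],[0,0.05,0,0,0,0,1],[0,0.03,0,0,0,0,1],[0,0,0,0,0,0,1]])

```text
clock: 8.13
position: [0.4401, 0.3184, 0.041]
orientation: [-1.218, 1.197, -1.197]
wrist_force: [0.9, -0.1, -2.0]
width: 0.151
```

Run:
```python
from plan import *
plan((.44,.319,.0405),1)
```

```text
clk 8.13 pos [0.4401 0.3184 0.041 ] w 0.151 F [ 0.9 -0.1 -2. ]
shift units in current frame [-0.02  0.02 -0.  ] in target frame [-0.02  0.02 -0.  ] turn units [ 0.02 -0.02  0.01]
```

>>> drive_tool(deltas=[[0,0.03,0,0,0,0,1],[0,0.03,0,0,0,0,1],[0,0,0,0,0,0,1],[0,0,0,0,0,0,1],[0,0,0,0,0,0,1],[0,0,0,0,0,0,1],[0,0,0,0,0,0,1],[0,0,0,0,0,0,1]])

```text
clock: 8.8
position: [0.4403, 0.3186, 0.0409]
orientation: [-1.216, 1.198, -1.197]
wrist_force: [-1.3, -0.3, -2.0]
width: 0.146
```

Run:
```python
from plan import *
plan((.44,.319,.0405),1)
im=imaging.grab_frame('scene')[180:300,110:290]; cv2.imwrite('pics/s8.png',cv2.resize(im[:,:,::-1],None,fx=4.4,fy=4.4,interpolation=cv2.INTER_CUBIC))
im=imaging.grab_frame('wrist'); cv2.imwrite('pics/w8.png',im[:,:,::-1])
print(np.round(ctrl.get_state()['wrist_force'],1))
```

```text
clk 8.8 pos [0.4403 0.3186 0.0409] w 0.146 F [-1.3 -0.3 -2. ]
shift units in current frame [-0.01  0.01 -0.01] in target frame [-0.01  0.01 -0.01] turn units [ 0.   -0.02 -0.01]
[-0.1 -0.5 -1.3]
```

View pics/s8.png

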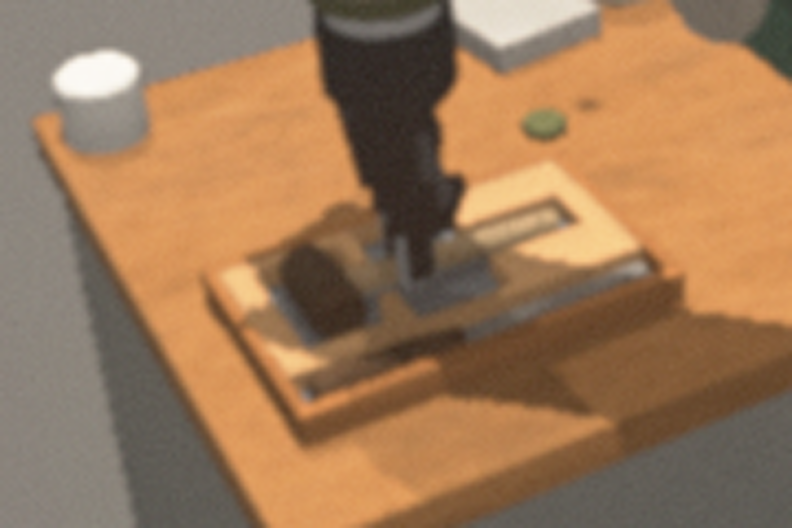

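View pics/w8.png

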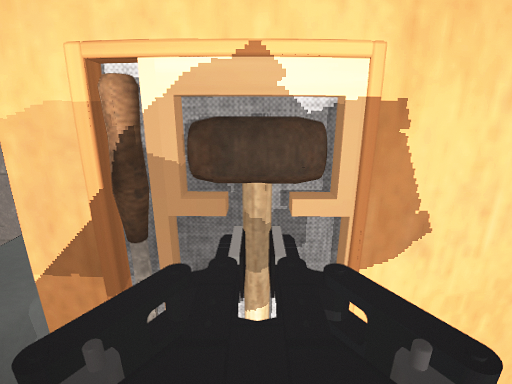

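>>> drive_tool(deltas=[[0,0.05,0,0,0,0,1],[0,0.05,0,0,0,0,1],[0,0.04,0,0,0,0,1],[0,0.03,0,0,0,0,1],[0,0.03,0,0,0,0,1],[0,0.03,0,0,0,0,1],[0,0.03,0,0,0,0,1],[0,0.03,0,0,0,0,1]])

```text
clock: 9.57
position: [0.4403, 0.3184, 0.0401]
orientation: [-1.21, 1.2, -1.194]
wrist_force: [-2.4, -1.3, 13.3]
width: 0.153
```

Run:
```python
from plan import *
plan((.44,.319,.0405),1)
```

```text
clk 9.57 pos [0.4403 0.3184 0.0401] w 0.153 F [-2.4 -1.3 13.3]
shift units in current frame [-0.02 -0.01 -0.01] in target frame [-0.02 -0.01 -0.01] turn units [-0.03 -0.03 -0.09]
```

>>> drive_tool(deltas=[[0,0,0,0,0,0,1],[0,0,0,0,0,0,1],[0,0,0,0,0,0,0.6],[0,0,0,0,0,0,0.5],[0,0,0,0,0,0,0.4],[0,0,0,0,0,0,0.3],[0,0,0,0,0,0,0.3],[0,0,0,0,0,0,0.3]])

```text
clock: 10.23
position: [0.4408, 0.3187, 0.0403]
orientation: [-1.209, 1.199, -1.194]
wrist_force: [0.1, 0.9, -0.1]
width: 0.349
```

Run:
```python
from plan import *
plan((.44,.319,.15),1)
im=imaging.grab_frame('wrist'); cv2.imwrite('pics/w9.png',im[:,:,::-1])
```

```text
clk 10.23 pos [0.4408 0.3187 0.0403] w 0.349 F [ 0.1  0.9 -0.1]
shift units in current frame [-0.03 -3.65 -0.01] in target frame [-0.01 -3.66 -0.03] turn units [-0.04 -0.04 -0.1 ]
```

View pics/w9.png

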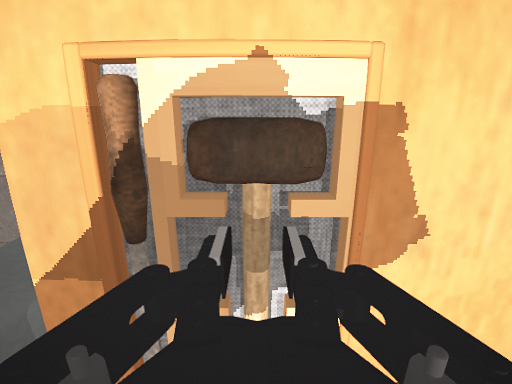

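The jaws are clear of the handle, the forces are near zero and the mallet hasn't moved. I'll retreat straight up.

>>> drive_tool(deltas=[[0,-0.1,0,0,0,0,0.3],[0,-0.2,0,0,0,0,0.3],[0,-0.3,0,0,0,0,0.3],[0,-0.6,0,0,0,0,0.3],[0,-0.8,0,0,0,0,0.3],[0,-0.9,0,0,0,0,0.3],[0,-0.9,0,0,0,0,0.3],[0,-0.6,0,0,0,0,0.3]])

```text
clock: 10.95
position: [0.4387, 0.3159, 0.1779]
orientation: [-1.216, 1.203, -1.196]
wrist_force: [0.2, 0.9, -0.2]
width: 0.354
```

>>> drive_tool(deltas=[[-0.5,-0.5,0,0,0,0,0.3],[-0.8,-0.5,0,0,0,0,0.3],[-0.8,-0.5,0,0,0,0,0.3],[-0.8,-0.5,0,0,0,0,0.3],[-0.6,-0.3,0,0,0,0,0.3],[-0.3,0,0,0,0,0,0.3],[0,0,0,0,0,0,0.3],[0,0,0,0,0,0,0.3]])

```text
clock: 11.62
position: [0.4369, 0.4315, 0.264]
orientation: [-1.203, 1.205, -1.195]
wrist_force: [-0.5, -0.4, 0.4]
width: 0.353
```

Run:
```python
from plan import *
import json
s=ctrl.get_state(); json.dump({k:np.array(v).tolist() for k,v in s.items()},open('w10.json','w'))
print(s['clock'],np.round(s['position'],3),np.round(s['wrist_force'],1))
im=imaging.grab_frame('wrist'); cv2.imwrite('pics/w10.png',im[:,:,::-1])
im=imaging.grab_frame('scene'); cv2.imwrite('pics/s10.png',im[:,:,::-1]); im=im[180:300,110:290]; cv2.imwrite('pics/s10z.png',cv2.resize(im[:,:,::-1],None,fx=4.4,fy=4.4,interpolation=cv2.INTER_CUBIC))
im=imaging.grab_frame('side'); cv2.imwrite('pics/d10.png',im[:,:,::-1])
```

```text
11.6167 [0.437 0.432 0.264] [-0.5 -0.4  0.4]
```

View pics/w10.png

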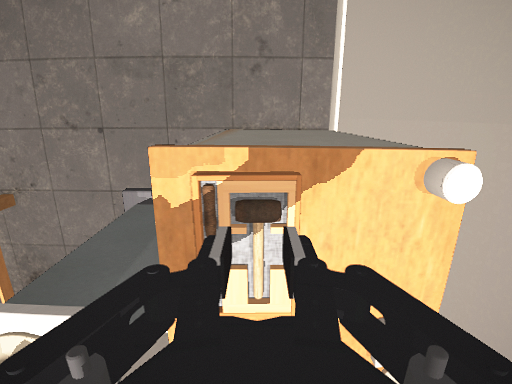

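View pics/s10z.png

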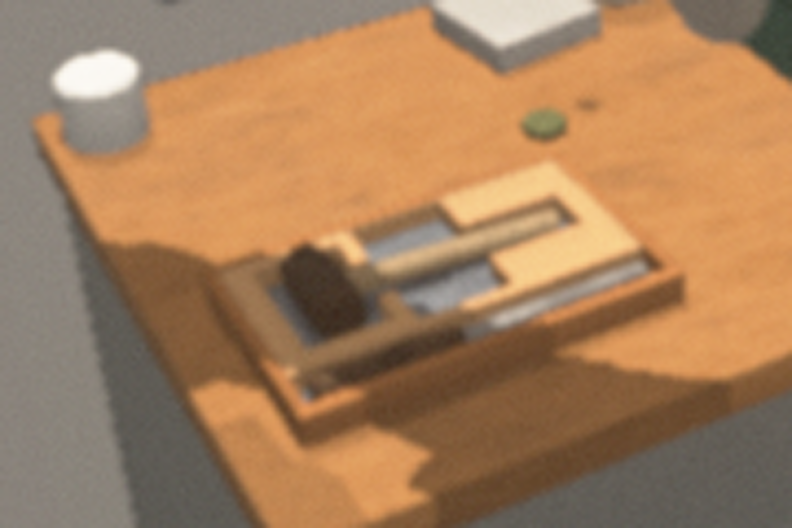

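View pics/d10.png

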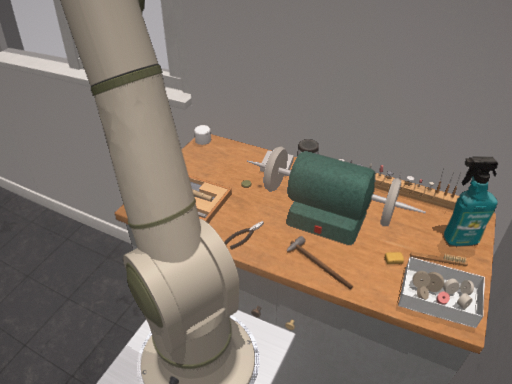

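The mallet lies in the cutout: the wrist view has the head at (258,210) and the handle down to (259,300), with an even gap all round. The riveting hammer is still at (320,262) in the side view. I'll cross-check the height from the two views.

Run:
```python
from fit import *
s=json.load(open('w10.json')); W=cam('wrist',s); S=cam('scene')
a=np.radians(1);R=np.array([[np.cos(a),-np.sin(a)],[np.sin(a),np.cos(a)]])
m=cv2.resize(cv2.imread('pics/w10.png')[165:320,180:310],None,fx=3.8,fy=3.8,interpolation=cv2.INTER_CUBIC)
n=cv2.imread('pics/s10z.png')
for dz,col in ((.008,(0,255,0)),(.016,(0,0,255))):
    L=[]
    for (x,y,z) in ((0,83,33),(-32,66.5,16.5),(0,50,33),(32,66.5,16.5)): L.append([*(R@[x/1e3,y/1e3]+[.44,.3065]),z/1e3+dz])
    H=[[*(R@[x/1e3,y/1e3]+[.44,.3065]),.024+dz] for x,y in ((0,50),(0,-83))]
    for C,im,o,f in ((W,m,(180,165),3.8),(S,n,(110,180),4.4)):
        for P,cl in ((L,True),(H,False)):
            p=((proj(C,P)-o+.5)*f-.5).round().astype(int); cv2.polylines(im,[p],cl,col,1)
cv2.imwrite('pics/w10c.png',m);cv2.imwrite('pics/s10c.png',n)
```

```text
(no output)
```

View pics/w10c.png

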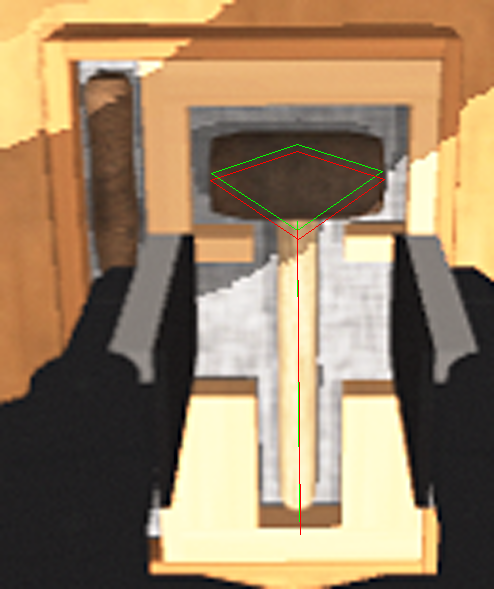

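View pics/s10c.png

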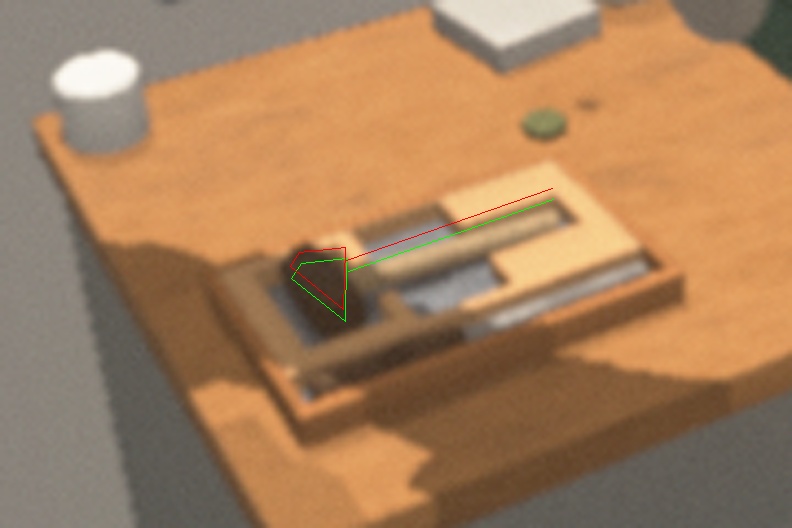

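The wrist view shows clear gaps on every side. In the scene view the mallet lies no higher than the line drawn for the seated height, so it is fully down. I'll hand in.

```bash
python3 -c "
from station import ctrl
print(ctrl.hand_in()); print(ctrl.get_state()['clock'])"
```

```text
the job is handed in; nothing more can be done
None
the job is handed in; nothing more can be done
```

I laid the wooden mallet in the tray's cutout, with its head in the wide pocket and its handle in the slot. I gripped it by the handle and lowered it until it touched the floor. Then I opened the jaws partway inside the finger notch and moved the gripper straight up, clear of the tray. The job was handed in at about 12 s of the 32 s limit.

**Seating:** the mallet touched down with the TCP at z = 40.1 mm, where 40.5 mm was expected. The contact force was 13 N and fell to about 0 after release. The final wrist view shows gaps all round the mallet, and it did not move when the jaws opened.

**Other tool:** the riveting hammer still lies where it was in the side view.

**Checks that disagreed:**
- The first tray position from the scene and side cameras was up to 10 mm off the wrist camera's in x. Later wrist views agreed with each other to about 2 mm, so I used those.
- In the last scene view, the outline drawn at seated height sat a few millimetres above and to one side of the mallet. That fits a fully seated mallet within calibration error, but it is not a precise height measurement.

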